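# Set the filter slide to its notch

### The job

Lift the loose lid off the grey filter unit by its knob and set it down upright on the worktop beside the unit. Then take the upright fin of the filter slide inside, slide it along the rail until the spring ball clicks into the notch in the slide's edge, and finish holding the fin there with the ball in the notch: a spring pulls the slide back, so do not let go. Leave the other things where they stand.

Things in the scene. Friction and masses are not known exactly. Their poses are not given: they have to be found in the camera images.
- housing: grey metal housing of the filter unit, an open tray 120 mm (its x) x 180 mm (its y), fixed to the worktop. Origin at the centre of its underside. The rim is 28 mm high; a dark inner lip, set in 6 mm, stands up to 34 mm and locates the lid. The slide rail runs along its y, 18 mm to the near (-x) side of its centre. Turned up to 0.3 rad either way about the vertical.
- lid: loose white lid, an upside-down cap 120 x 180 x 60 mm with 3.5 mm walls, about 0.25 kg, standing on the housing's rim. Origin at the centre of its lower edge (28 mm up on the housing, 0 on the worktop); axes parallel to the housing's at the start. Nothing locks it: lift it straight up, at least 60 mm before going sideways (the fin under it reaches 50 mm above the rim).
- lid_knob (a point): point on the axis of the lid's knob, 81 mm above the lid's origin and 11 mm below the knob's top. The knob is 26 mm in diameter where it is gripped, 32 mm tall from the lid's top face, narrower at its foot. Room to set the lid down: bare worktop to the right of the unit (around x 0.54, y -0.25), between two bystanders; the worktop ends at y = -0.38.
- filter_slide (a joint): travel of the filter slide in m toward the housing's +y; 0 at the start (home stop), 0.06 at the far stop. A spring draws it home with 6.6 N at home to 7.8 N at the far stop; let go, it runs home, even out of the notch. As the ball enters the notch (6 mm short of centre) the force needed drops by about 4 N; past the centre it is about 4 N above normal until 6 mm beyond.
- fin_top (a point): centre of the top of the slide's upright grip fin. The fin is 12 mm thick along the housing's y (grip it across that), 28 mm wide along x, and stands 54 mm above the flat slide plate (36 x 92 mm, 10 mm thick); its top is 78 mm above the worktop.
- notch (a point): mouth of the V notch in the far (+x) edge of the slide plate: 14 mm wide, 4.2 mm deep, 19 mm above the worktop. It moves with the slide and lies 18 mm to the -y side of the fin's middle. Axes parallel to the housing's.
- plunger_axis (a point): point on the axis of the fixed spring plunger, in front of its brass barrel, where its 8 mm steel ball presses on the slide's far edge. Axes parallel to the housing's, plunger axis along x. It stands elsewhere along the rail in each start, so that the slide must travel 22 to 45 mm. The ball is in the notch when notch has the same housing-y as this point.
- brown_bottle: bystander: amber screw-cap bottle, 54 mm wide, 125 mm tall; origin at the centre of its underside
- black_tape: bystander: roll of black tape lying flat, 51 x 48 x 19 mm; origin at the centre of its underside
- vial: bystander: small white bottle with a red cap, 32 mm wide, 75 mm tall; origin at the centre of its underside
- screwdriver: bystander: small screwdriver lying down, 130 mm long, 17 mm thick, along its own y; origin at the centre of its underside
- tape_roll: bystander: tan tape roll lying flat, 96 mm wide, 25 mm tall; origin at the centre of its underside
- pp_bottle: bystander: white bottle with a blue cap, 64 mm wide, 130 mm tall; origin at the centre of its underside

How it is judged:
By the outcome, as a careful person would: the job done as asked, in the order asked, and still so for the second after the job is handed in, while the arm keeps its last pose, push and grip.
It also fails if it takes over 64 s, if anything falls off the work surface, if the arm or the gripper's body presses on something with over 40 N, if the wrist force passes 120 N, or if a joint passes its speed limit or range.

### The arm

A 6-joint arm with a two-finger parallel gripper is mounted at the origin on a cart in front of the work surface, level with it; the furniture and walls round the work are solid. World frame = base frame: x ahead of the robot, y to its left, z up, the work surface at z = 0. Lengths are in m, angles in rad, forces in N, time in s.
With the tool pointing down it reaches from about 0.2 to 0.875 m from the base axis. Payload 3.4 kg.
Tool frame: the origin (TCP) lies between the finger pads; the fingertips stand 25 mm ahead of it and the grasp point (between the pads) lies 6 mm ahead of it (r.nose_length is the z of the fingertips in the tool frame, in m); z points along the fingers, y is the line along which they close (so a half turn about z gives the same grasp; the last joint's range is limited). The gripper opens to 94 mm and grips with 3 to 60 N. Pads are 16 mm wide; open, the fingers measure 119 mm over their backs; the gripper's body (75 mm by 177 mm) begins 78 mm behind the grasp point.
Start: joints at [-1.318, 0.276, 1.505, -0, 1.361, -0.121], TCP at [0.21, -0.535, 0.23] pointing down, gripper open.
Joint ranges: [-2.89, 2.89], [-0.75, 2.08], [0.22, 2.7], [-1.18, 4.32], [0.11, 2.71], [-2.7, 2.7]. Speed limits (rad/s): [2.57, 2.57, 3.14, 3.14, 3.14, 3.14].

### API

Orientations are given as a unit quaternion [w, x, y, z].
In Python, from plant import r, gripper_to, inverse_kinematics, vision, models, telemetry gives the robot as it stands. Calls block until the motion is done:
- r.move_to(position, orientation): joint-space move of the TCP to a pose.
- r.move_l(position, rot=None, vel=0.15, guard=None): straight line of the TCP; rot=None keeps the orientation; vel is the mean speed in m/s. With guard (N) it stops when the force on the tool has changed by that much, and returns True; else False.
- r.movej(angles): joint-space move.
- gripper_to(opening, f_grip=None): finger opening in m; f_grip is the grip in N (None keeps the last); returns when the fingers have stopped.
- r.hold(seconds).
- inverse_kinematics(position, orientation): joint angles nearest the present ones, or None.
- vision.snapshot(name): name is "scene" or "side" or "wrist"; returns the picture (400x640x3 uint8, red, green, blue); there is no depth.
- vision.get_calibration(name): a dict with "fx", "fy", "cx", "cy" (pixels), "D" ([k1, k2, p1, p2, k3] as OpenCV has them; the pictures are not rectified), "position" and "orientation" of the camera in the world. Camera axes: x right, y down, z forward; pixel columns grow to the right and rows downward; lengths in m; the calibration is good to about 2 mm. A picture is of the moment at which its call begins: read the wrist's pose just before it. get_calibration takes no time and is no camera call; for the wrist camera it gives the pose at the moment of the call.
A pose or a line that the arm cannot do raises r.PlanningError and nothing moves.
- r.sign_off(): hands the job in, once; it reports no verdict.
Trained networks look in the newest picture that a camera, given by its name, has taken for a name from the list of things; names that differ only in an ending like _2 or _b are one class to them, and where a whole thing is asked for, a point or a joint stands for the part that bears it (a point fixed in the world has none). Each returns a list of dicts, best first, with "score" (0 to 1); they miss things now and then, are a little off and sometimes report something else, mostly with a low value. They report only what shows in the picture. A call takes as long as a camera call.
- models.boxes_of(thing, camera): "at" ([x, y, z] in m, in world coordinates, good to about 4 mm: the middle of the surface that is visible of it).
- models.regions_of(thing, camera): "pixels" (400x640 bool, what is visible of it).
- models.mark_of(thing, camera): "at" ([x, y, z] in m, in world coordinates, good to about 4 mm: a listed point, or the origin of a listed thing).
Readings, each from a call of its own:
- telemetry.current_t(): time.
- telemetry.current_joints(): joint angles.
- telemetry.current_dq(): joint speeds.
- telemetry.current_joint_efforts(): joint torques, N m.
- telemetry.current_ee_pos(): TCP position.
- telemetry.current_tool_rot(): TCP orientation.
- telemetry.current_wrist_force(): force on the tool from outside, world axes, zero at the start.
- telemetry.current_torque(): the same for the moment, N m.
- telemetry.current_opening(): finger opening in m.
Only numpy, scipy, OpenCV 4.12 (cv2) and the standard library are available. Lean on these libraries where they do the work, as an engineer would, in place of code of your own. Each camera call takes 0.05 s, during which the arm holds its last target. There are 200 camera calls.

## Working session

There is one attempt and no reset: what is moved stays moved. The work goes in short steps, each a Python script; the robot and the scene stay as the last script left them, time stands still between calls to the robot, and variables do not carry over. Pictures are saved under pics/ and viewed, on a budget of 10 in all, crops included, one or two more only if the job needs it, and the job is handed in when it is done.

```bash
mkdir -p pics; ls; python3 - <<'E'
from plant import r, gripper_to, inverse_kinematics, vision, models, telemetry
import cv2, numpy as np
print(telemetry.current_t(), telemetry.current_tool_rot())
ims=[]
for c in ("scene","side"):
    im=vision.snapshot(c); ims.append(im)
    k=vision.get_calibration(c); print(c,np.round(k['position'],3))
    for n in ("lid_knob","lid","housing","brown_bottle","black_tape","vial","screwdriver","tape_roll","pp_bottle"):
        d=models.mark_of(n,c)
        print(n,[(np.round(x['at'],3).tolist(),round(x['score'],2)) for x in d[:2]])
cv2.imwrite("pics/a.png",cv2.resize(np.vstack(ims)[:,:,::-1],(480,600)))
print(telemetry.current_t())
E
```

```text
pics
0.0 [-8.87221238e-04  9.82585556e-01  1.85808599e-01 -4.63433819e-05]
scene [-0.303 -0.52   0.589]
lid_knob [([0.534, 0.022, 0.106], 0.65)]
lid [([0.535, 0.018, 0.031], 0.65)]
housing [([0.532, 0.02, -0.003], 0.78)]
brown_bottle [([0.707, -0.255, 0.001], 0.96)]
black_tape [([0.399, -0.284, 0.0], 0.93)]
vial []
screwdriver [([0.372, -0.022, -0.002], 0.67)]
tape_roll [([0.748, -0.027, -0.002], 0.62)]
pp_bottle [([0.744, 0.214, -0.002], 0.97), ([0.746, -0.03, -0.0], 0.17)]
side [0.512 0.68  0.687]
lid_knob [([0.532, 0.021, 0.104], 0.56), ([0.398, -0.283, -0.004], 0.35)]
lid [([0.532, 0.017, 0.027], 0.58)]
housing []
brown_bottle [([0.708, -0.254, -0.002], 0.6), ([0.747, -0.03, 0.001], 0.59)]
black_tape [([0.396, -0.281, -0.0], 0.61), ([0.746, -0.03, 0.002], 0.37)]
vial [([0.39, 0.207, 0.0], 0.67)]
screwdriver [([0.372, -0.02, -0.005], 0.48)]
tape_roll [([0.75, -0.028, 0.003], 0.63)]
pp_bottle []
1.0
```

```bash
cat > h.py <<'E'
from plant import r, gripper_to, inverse_kinematics, vision, models, telemetry
import cv2, numpy as np
from scipy.spatial.transform import Rotation as R
def down(a):  # tool down, closing line (tool y) at world angle a
    y=np.array([np.cos(a),np.sin(a),0]); z=np.array([0,0,-1.]); x=np.cross(y,z)
    q=R.from_matrix(np.c_[x,y,z]).as_quat(); return np.r_[q[3],q[:3]]
def plane(px,k,z):  # pixels -> world on height z
    K=np.array([[k['fx'],0,k['cx']],[0,k['fy'],k['cy']],[0,0,1]])
    u=cv2.undistortPoints(np.float64(px).reshape(-1,1,2),K,np.array(k['D'])).reshape(-1,2)
    q=k['orientation']; d=R.from_quat([*q[1:],q[0]]).apply(np.c_[u,np.ones(len(u))])
    p=np.array(k['position']); return p+d*((z-p[2])/d[:,2])[:,None]
def marks(n,c): return [(np.round(x['at'],4).tolist(),round(x['score'],2)) for x in models.mark_of(n,c)[:2]]
def shot(c,f=None):
    k=vision.get_calibration(c); im=vision.snapshot(c)
    if f: cv2.imwrite(f"pics/{f}.png",im[:,:,::-1])
    return k,im
E
python3 - <<'E'
from h import *
r.move_to([0.50,0.02,0.36],down(np.pi/2))
k,im=shot("wrist","w1")
print(np.round(k['position'],3),np.round(telemetry.current_ee_pos(),3),telemetry.current_t(), telemetry.current_joints())
print(marks("lid_knob","wrist"),marks("lid","wrist"),marks("housing","wrist"))
m=models.regions_of("lid","wrist")
if m:
    c=max(cv2.findContours(m[0]['pixels'].astype(np.uint8),0,1)[0],key=cv2.contourArea)
    P=plane(c.reshape(-1,2),k,0.088)[:,:2]
    print(cv2.minAreaRect(np.float32(P)*1000), cv2.boundingRect(c))
E
```

```text
[0.42  0.02  0.515] [0.5   0.019 0.36 ] 3.3333 [-1.00370898e-01  1.14627155e-01  1.40152722e+00 -3.02484417e-04
  1.62591740e+00 -1.66985537e+00]
[([0.5311, 0.0153, 0.1101], 0.77)] [([0.5322, 0.0169, 0.0276], 0.88)] []
((528.87744140625, 18.73743438720703), (180.97268676757812, 127.81290435791016), 86.06690216064453) (257, 147, 120, 84)
```

View pics/a.png

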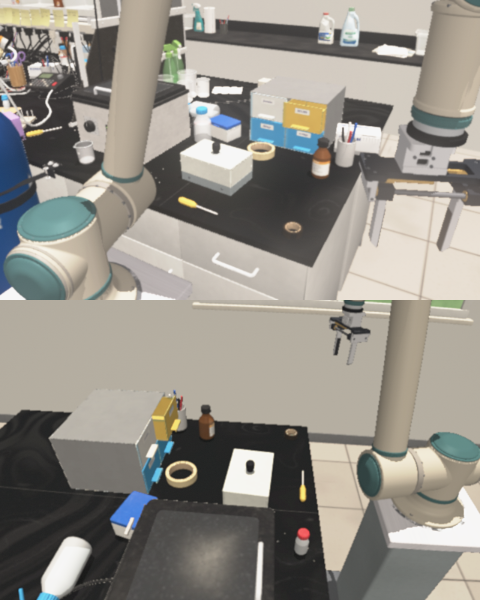

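View pics/w1.png

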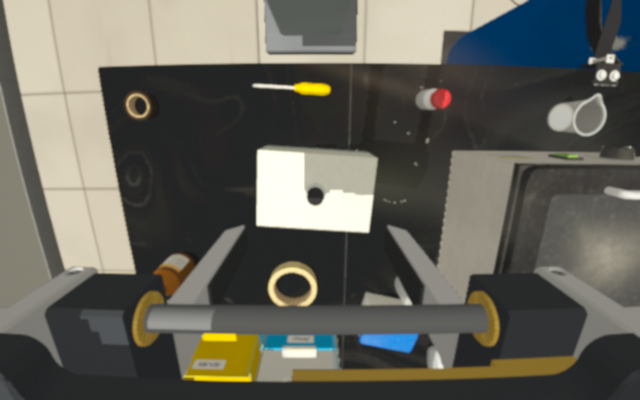

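```bash
python3 - <<'E'
from h import *
q=down(np.pi/2-0.069)
gripper_to(0.07,20)
r.move_to([0.5325,0.018,0.19],q)
k,im=shot("wrist","w2")
k2=marks("lid_knob","wrist"); print(k2, telemetry.current_t())
m=models.regions_of("lid","wrist")
if m:
    c=max(cv2.findContours(m[0]['pixels'].astype(np.uint8),0,1)[0],key=cv2.contourArea)
    P=plane(c.reshape(-1,2),k,0.088)[:,:2]; print(cv2.minAreaRect(np.float32(P)*1000),cv2.boundingRect(c))
E
```

```text
[([0.5283, 0.0177, 0.109], 0.92)] 4.9333
((531.605224609375, 18.417022705078125), (181.49691772460938, 124.93512725830078), 85.96907043457031) (216, 135, 200, 127)
```

View pics/w2.png

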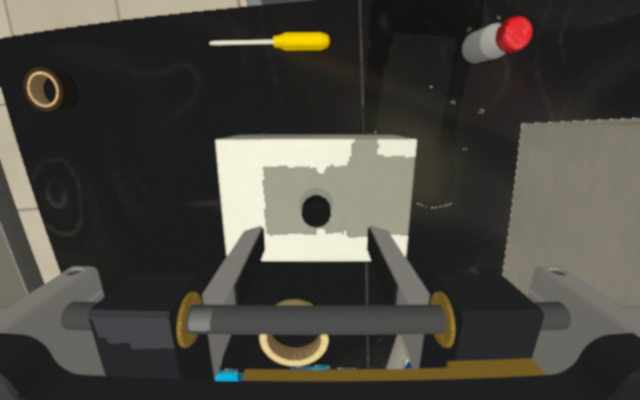

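```bash
python3 - <<'E'
from h import *
T=telemetry
q=down(np.pi/2-0.07)
r.move_l([0.531,0.018,0.119],q,vel=0.1)
gripper_to(0.015,30); print(T.current_opening(),T.current_wrist_force().round(1) if hasattr(T.current_wrist_force(),'round') else T.current_wrist_force())
r.move_l([0.531,0.018,0.14],vel=0.06)
r.move_l([0.531,0.018,0.225],vel=0.15)
print(T.current_opening(),np.round(T.current_wrist_force(),1))
r.move_l([0.542,-0.252,0.225],vel=0.2)
k,im=shot("wrist","w3")
r.move_l([0.542,-0.252,0.10],vel=0.12)
print(r.move_l([0.542,-0.252,0.086],vel=0.03,guard=5),np.round(T.current_ee_pos(),4),np.round(T.current_wrist_force(),1),T.current_opening(),T.current_t())
E
```

```text
0.024913886850807334 [0.1 0.3 1.1]
0.024540270914254363 [ 0.1  1.2 -2.6]
True [ 0.5425 -0.2523  0.0903] [0.1 0.7 2.7] 0.02480289557455044 10.9667
```

View pics/w3.png

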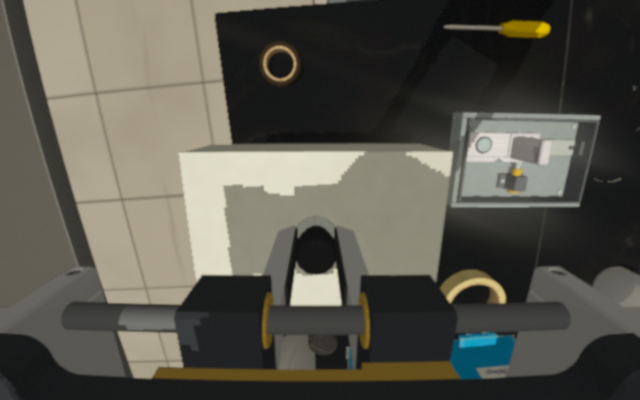

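```bash
python3 - <<'E'
from h import *
T=telemetry
gripper_to(0.05,30)
r.move_l([0.542,-0.252,0.20],vel=0.15)
q=down(np.pi/2-0.07)
r.move_to([0.52,0.02,0.22],q)
k,im=shot("wrist","w4")
for n in ("fin_top","notch","plunger_axis","housing"): print(n,marks(n,"wrist"))
m=models.regions_of("housing","wrist")
if m:
    c=max(cv2.findContours(m[0]['pixels'].astype(np.uint8),0,1)[0],key=cv2.contourArea)
    P=plane(c.reshape(-1,2),k,0.028)[:,:2]; print(cv2.minAreaRect(np.float32(P)*1000),cv2.boundingRect(c))
k,im=shot("scene")
for n in ("fin_top","notch","plunger_axis","housing","lid"): print(n,marks(n,"scene"))
print(T.current_t())
E
```

```text
fin_top [([0.5107, 0.006, 0.0769], 0.84)]
notch [([0.5358, -0.0153, 0.021], 0.91), ([0.5339, 0.0114, 0.0176], 0.65)]
plunger_axis [([0.5344, 0.0102, 0.0173], 0.85)]
housing [([0.5324, 0.0155, -0.0025], 0.9)]
((530.8817749023438, 19.10363006591797), (181.78965759277344, 122.66670989990234), 85.88754272460938) (242, 142, 149, 95)
fin_top [([0.512, 0.0034, 0.0752], 0.91), ([0.544, -0.2537, 0.0025], 0.63)]
notch [([0.5333, -0.0153, 0.0194], 0.58)]
plunger_axis [([0.5347, 0.0197, 0.0153], 0.46)]
housing [([0.535, 0.0183, -0.0042], 0.56)]
lid [([0.5447, -0.2523, 0.002], 0.89)]
14.1
```

View pics/w4.png

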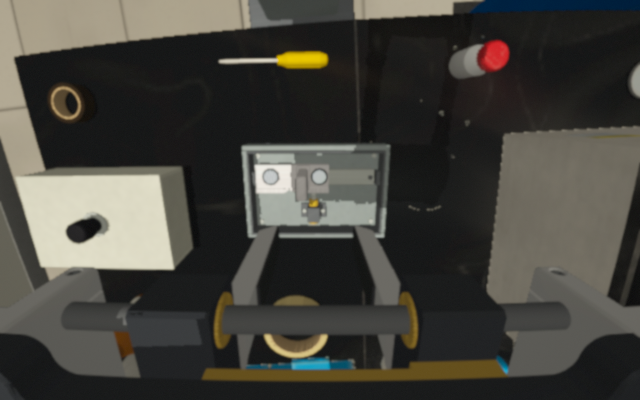

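```bash
python3 - <<'E'
from h import *
T=telemetry
gripper_to(0.045)
r.move_l([0.54,0.012,0.13],vel=0.15)
k,im=shot("wrist")
for n in ("fin_top","notch","plunger_axis"): print(n,marks(n,"wrist"))
cv2.imwrite("pics/w5.png",cv2.resize(im[60:260,170:470,::-1],None,fx=2.5,fy=2.5,interpolation=2))
g=np.array([[0,0],[300,0],[0,200],[300,200]])+[170,60]
print(plane(g,k,0.019).round(4).tolist()); print(plane(g,k,0.078).round(4).tolist())
print(T.current_t())
np.save("im5.npy",im); np.save("k5.npy",k,allow_pickle=True)
E
```

```text
fin_top [([0.5135, 0.0077, 0.0756], 0.91)]
notch [([0.5303, -0.0142, 0.0203], 0.71), ([0.5405, -0.2531, 0.0821], 0.64)]
plunger_axis [([0.5369, 0.0122, 0.0157], 0.83)]
[[0.4025, -0.1058, 0.019], [0.4211, 0.1567, 0.019], [0.5941, -0.1461, 0.019], [0.617, 0.171, 0.019]]
[[0.4154, -0.0785, 0.078], [0.4299, 0.1259, 0.078], [0.5646, -0.1098, 0.078], [0.5825, 0.1371, 0.078]]
15.3917
```

View pics/w5.png

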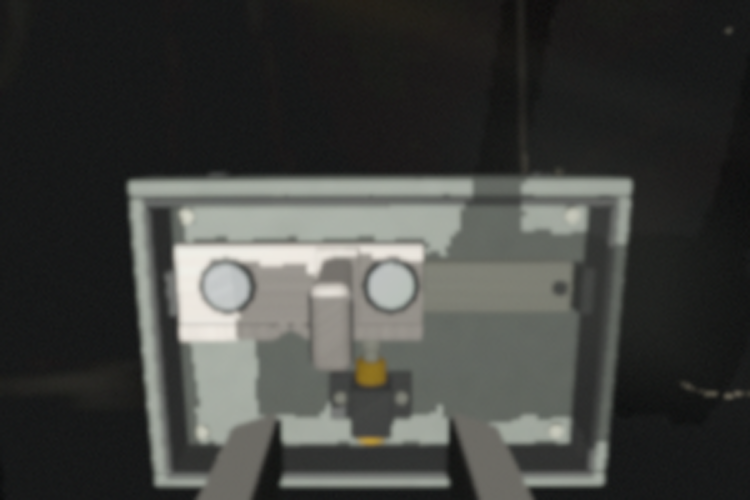

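```bash
python3 - <<'E'
from h import *
k=np.load("k5.npy",allow_pickle=True).item()
f=plane([[302,190.8]],k,0.078)[0]; p=plane([[318.4,198]],k,0.019)[0]
pl=plane([[170+180/2.5,60+290/2.5],[170+423/2.5,60+290/2.5]],k,0.024)
print(f,p,pl)
a=-0.072; ey=np.array([-np.sin(a),np.cos(a)]); 
for n,ff in (("px",f[:2]),("net",np.array([.5125,.0065]))):
  for pp in (p[:2],np.array([.536,.0112])): print(n,(pp-ff)@ey+0.018)
E
```

```text
[0.5138117  0.00379636 0.078     ] [0.53726066 0.01521443 0.019     ] [[ 0.50919502 -0.0549623   0.024     ]
 [ 0.51579379  0.03621182  0.024     ]]
px 0.031075347780667596
px 0.026980633258964513
net 0.028473075874465164
net 0.02437836135276208
```

```bash
python3 - <<'E'
from h import *
T=telemetry
a=-0.072; q=down(np.pi/2+a); ey=np.array([-np.sin(a),np.cos(a),0])
r.move_l([0.513,0.005,0.13],q,vel=0.15)
print(r.move_l([0.513,0.005,0.067],vel=0.1,guard=8),T.current_ee_pos())
gripper_to(0.005,45); print(T.current_opening(),np.round(T.current_wrist_force(),1))
p0=np.array([0.513,0.005,0.067]); b=np.array(T.current_ee_pos())
np.save("p0.npy",p0)
for s in [0,.004,.008,.012,.015]+[.0165+.0015*i for i in range(7)]:
    r.move_l(p0+s*ey,vel=0.03); r.hold(0.1)
    print(round(s*1e3,1),round((np.array(T.current_ee_pos())-p0)@ey*1e3,2),round(np.array(T.current_wrist_force())@ey,2))
print(T.current_t())
E
```

```text
False [0.51364638 0.00497582 0.06722615]
0.012025610405542286 [-0.7 -5.   2.8]
0.0 -1.2 -5.93
4.0 2.61 -6.36
8.0 6.57 -6.0
12.0 10.57 -5.66
15.0 13.46 -6.46
16.5 14.98 -5.78
18.0 16.52 -5.72
19.5 17.82 -7.38
21.0 19.33 -7.47
22.5 20.92 -5.6
24.0 22.61 -5.55
25.5 25.13 -4.16
21.425
```

```bash
python3 - <<'E'
from h import *
T=telemetry
a=-0.072; ey=np.array([-np.sin(a),np.cos(a),0]); p0=np.load("p0.npy")
for s in [.0265+.001*i for i in range(12)]:
    r.move_l(p0+s*ey,vel=0.03)
    F=[]
    for _ in range(4): r.hold(0.05); F.append(np.array(T.current_wrist_force())@ey)
    print(round(s*1e3,1),round((np.array(T.current_ee_pos())-p0)@ey*1e3,2),round(np.mean(F),2))
    if np.mean(F)<-9: break
print(T.current_t(),T.current_opening())
E
```

```text
26.5 26.53 -3.85
27.5 27.61 -3.41
28.5 28.66 -3.52
29.5 29.11 -4.96
30.5 29.44 -7.15
31.5 29.79 -9.16
24.125 0.011240303443285225
```

```bash
python3 - <<'E'
from h import *
T=telemetry
a=-0.072; ey=np.array([-np.sin(a),np.cos(a),0]); p0=np.load("p0.npy")
for s in (.029,.0302):
    r.move_l(p0+s*ey,vel=0.03); r.hold(0.3)
    print(round(s*1e3,1),round((np.array(T.current_ee_pos())-p0)@ey*1e3,2),round(np.array(T.current_wrist_force())@ey,2))
ims=[]
for c in ("wrist","scene","side"):
    k,im=shot(c); ims.append(im)
    P={n:marks(n,c) for n in ("notch","plunger_axis","fin_top")}; print(c,P)
    if P["notch"] and P["plunger_axis"]: print((np.array(P["plunger_axis"][0][0])-P["notch"][0][0])@ey)
    print("lid",marks("lid",c)[:1])
A=cv2.resize(ims[0][60:260,170:470,::-1],(600,400)); B=cv2.resize(ims[2][:,:,::-1],(320,200)); C=cv2.resize(ims[1][:,:,::-1],(320,200))
cv2.imwrite("pics/f.png",np.vstack([A,np.hstack([B,C])[:,:600]]))
print(T.current_t())
E
```

```text
29.0 28.57 -4.09
30.2 29.4 -6.11
wrist {'notch': [([0.5354, 0.0165, 0.0197], 0.74)], 'plunger_axis': [], 'fin_top': [([0.5169, 0.0351, 0.0752], 0.76)]}
lid [([0.5467, -0.2525, 0.0003], 0.63)]
scene {'notch': [], 'plunger_axis': [([0.5344, 0.0218, 0.0168], 0.7)], 'fin_top': [([0.5176, 0.0311, 0.0774], 0.57)]}
lid [([0.5422, -0.2518, 0.0027], 0.6)]
side {'notch': [([0.5353, 0.0113, 0.0225], 0.66)], 'plunger_axis': [([0.5301, 0.017, 0.0198], 0.65)], 'fin_top': [([0.5161, 0.0343, 0.0809], 0.76)]}
0.0053111553792019196
lid [([0.5448, -0.2512, -0.0027], 0.7)]
25.975
```

View pics/f.png

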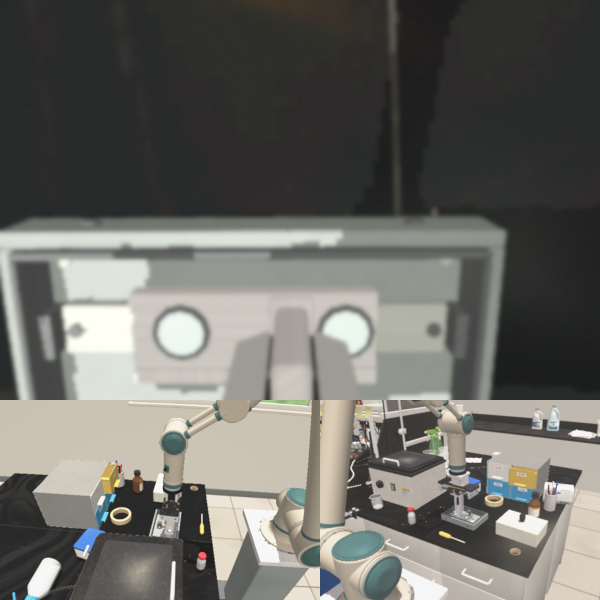

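```bash
python3 - <<'E'
from h import *
print(telemetry.current_opening(),np.round(telemetry.current_wrist_force(),1)); r.sign_off()
E
```

```text
0.011745162677615599 [-1.  -6.   6.3]
the job is handed in; nothing more can be done
```

The lid is off and standing upright on the worktop, and I handed the job in with the gripper still holding the fin and the ball in the notch, as far as my checks can tell.

- **Lid:** I gripped it by the knob and lifted it about 105 mm straight up. I set it down at about (0.544, -0.252), between the brown bottle and the black tape. All three cameras still place it there, with its lower edge at worktop height, and the pictures show it upright.
- **Slide:** I gripped the fin with 45 N and moved it along the rail in small steps. It travelled about 30 mm from home.
- **Click:** The spring force fell from about 6–7 N to 3.5 N as the ball entered the notch, then rose steeply to over 9 N past the centre. I stepped back and stopped in the middle of that rise, at about 6.1 N. That is close to the normal spring force, as expected at the notch centre.
- **Time:** The job took about 26 s of the 64 s allowed.

**What disagreed:** The networks were not consistent on the notch and the plunger. At the end the side camera put them about 5 mm apart, and the plunger estimates spread over about 12 mm along the rail. My own pixel estimate of 31 mm travel agreed with the force reading, so I relied on the force. The gripper hid the ball in the last picture, so I did not see it sitting in the notch.

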